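# Roll the spool up the sloped rack

## Robot

A 6-joint arm with a two-finger parallel gripper is mounted at the origin on the work surface. World frame = base frame: x ahead of the robot, y to its left, z up, the work surface at z = 0. Lengths are in mm, angles in rad, forces in N, time in s.
With the tool pointing down it reaches from about 275 to 725 mm from the base axis. Payload 15.9 kg.
Tool frame: the origin (TCP) lies between the finger pads; the fingertips stand 25 mm ahead of it and the grasp point (between the pads) lies 6 mm ahead of it; y points along the fingers, z is the direction in which the jaws open and shut, and the axes are right-handed (so a half turn about y gives the same grasp; the last joint's range is limited). The gripper opens to 85 mm and grips with 20 to 120 N. Pads are 22 mm wide; open, the fingers measure 114 mm over their backs; the gripper's body (76 mm by 85 mm) begins 54 mm behind the grasp point. The pads swing forward as they close: fully open they stand 13 mm farther back than shut.
Start: joints at [1.296, 0.213, -0.034, 1.323, 0, 1.571], TCP at [135.672, 481.226, 256.306] pointing down, gripper open.
Joint ranges: [-2.98, 2.98], [-0.74, 1.72], [-1.14, 1.35], [-2.1, 2.04], [-1.57, 1.44], [-3.14, 3.14]. Speed limits (rad/s): [1.89, 1.89, 2.39, 2.57, 3.14, 3.14].

## Interface

Orientations are given as [roll, pitch, yaw] about the fixed x, y, z axes, in that order (R = Rz(yaw) Ry(pitch) Rx(roll)).
In Python, from cell import env gives the robot as it stands. Calls block until the motion is done:
- env.reach(position, orientation): joint-space move of the TCP to a pose.
- env.move_l(position, frame=None, feed=150, max_force=None): straight line of the TCP; frame=None keeps the orientation; feed is the mean speed in mm/s. With max_force (N) it stops when the force on the tool has changed by that much, and returns True; else False.
- env.goto_joints(angles): joint-space move.
- env.grip(opening, newtons=None): finger opening in mm; newtons is the grip in N (None keeps the last); returns when the fingers have stopped.
- env.wait(seconds).
- env.ik(position, orientation): joint angles nearest the present ones, or None.
- env.sense(): the state.
- env.snapshot(name): name is "scene" or "top" or "wrist"; returns a dict with "color" (400x640x3 uint8, red, green, blue), "fx", "fy", "cx", "cy" (pixels), "position" and "orientation" of the camera in the world. Camera axes: x right, y up, looking along -z (the intrinsics and any distortion apply to the point x, -y, -z); pixel columns grow to the right and rows downward; lengths in mm; the calibration is good to about 2 mm. A picture is of the moment at which its call begins. There is no depth.
A pose or a line that the arm cannot do raises env.PlanningError and nothing moves.
- env.hand_in(): hands the job in, once; it reports no verdict.
The state is a dict: "clock": time; "qpos": joint angles; "qd": joint speeds; "joint_efforts": joint torques, N m; "position": TCP position; "tool_rot": TCP orientation; "wrist_force": force on the tool from outside, world axes, zero at the start; "ft_torque": the same for the moment, N m; "opening": finger opening in mm.
Only numpy, scipy, OpenCV 4.12 (cv2) and the standard library are available. Lean on these libraries where they do the work, as an engineer would, in place of code of your own. Each camera call takes 0.05 s, during which the arm holds its last target. There are 200 camera calls.

## Task

Two bare wooden spools rest near the foot of the two lanes of the sloped spool rack. With your fingertips, roll the thick-cored one steadily up its lane until it drops into the slot at the stop, without flicking it or letting it run back down off the foot, and leave it there. Do not pick anything up, and leave the slim-waisted spool, the coffee cup and the can where they are.

Things in the scene. Friction and masses are not known exactly. Their poses are not given: they have to be found in the camera images.
- rack: fixed sloped rack of plywood with light wood rails, 227 mm long by 206 wide. Origin on the table under its middle, z up, x level and uphill, y to the left looking uphill. Deck surface 35 above the table at x = 0, rising 7 degrees towards +x. Two lanes 88 wide, centred at y = +49 and -49, between three rails 10 thick that stand 14 above the deck
- foot (a point): middle of the deck's lower edge, on its surface, at rack x = -114 mm, between the lanes; the foot is open: no lip, nothing in front of it
- low_seat (a point): point between the lanes on the line where a spool's axis lies in the lower slot (rack x = -77.3, z = 48.9 mm). The slot is 12 mm wide, cut across the deck of both lanes; a spool's flanges sink 0.8 mm into it and it rests there. Between the two slots a released spool rolls back down
- top_seat (a point): point between the lanes on the line where a spool's axis lies in the upper slot (rack x = 71.8, z = 65.8 mm), which is 20 mm wide, 2.2 mm sunk, and holds the spool 1 mm short of the stop: a cross board 12 mm thick that closes both lanes and stands 40 mm above the deck
- spool: the thick-cored spool: bare waxed beech, 80 long, two flanges 48 in diameter and 6 thick at its ends, and between them a core 42 in diameter and 68 long; about 90 g, slippery (friction about 0.25). Origin at its middle on its axis; its y axis is its axis; its x and z axes turn as it rolls. Starts in the lower slot of either lane, lying across it; 1 to 2 N pushes it out of the slot and up. Sizes in mm.
- slim_spool: the slim-waisted spool: same beech, length and flanges, but the core is only 22 mm in diameter. Origin and axes likewise. Starts in the lower slot of the other lane and stays there.
- cup: paper coffee cup with cardboard sleeve and white lid, 85 mm across, 112 mm high, origin at the centre of its underside; stands on the table to one side of the rack.
- can: plain aluminium drinks can, 66 mm across, 120 mm high, origin at the centre of its underside; stands on the table on the other side of the rack.
There are look-alikes about, which are no part of the job. What is shaped like the spool but turquoise is not meant.

How it is judged:
By the outcome, as a careful person would: the job done as asked, in the order asked, and still so for the second after the job is handed in, with the robot touching nothing.
It also fails if it takes over 40 s, if anything falls off the work surface, if the arm or the gripper's body presses on something with over 40 N, if the wrist force passes 120 N, or if a joint passes its speed limit or range.

## Working session

There is one attempt and no reset: what is moved stays moved. The work goes in short steps, each a Python script; the robot and the scene stay as the last script left them, time stands still between calls to the robot, and variables do not carry over. Pictures are saved under pics/ and viewed, on a budget of 10 in all, crops included, one or two more only if the job needs it, and the job is handed in when it is done.

```bash
ls; mkdir -p pics
python3 - <<'E'
from cell import env
import cv2,numpy as np
for n in("scene","top"):
    s=env.snapshot(n); cv2.imwrite(f"pics/{n}0.png",s["color"][:,:,::-1]); print(n,{k:v for k,v in s.items() if k!="color"})
print(env.sense())
E
```

```text
pics
scene {'fx': 514.6466078152952, 'fy': 514.6466078152952, 'cx': 314.2892660062244, 'cy': 198.43896530168755, 'position': array([1451.49148322,  -18.72139831,  995.91090813]), 'orientation': array([0.78346895, 0.00470629, 1.48827896])}
top {'fx': 362.7738033167185, 'fy': 362.7738033167185, 'cx': 322.3124485696042, 'cy': 201.0195554861926, 'position': array([351.04429909,  74.38032136, 821.89087663]), 'orientation': array([ 0.22301765, -0.00203101, -1.68966657])}
{'clock': 0.1, 'qpos': array([ 1.29599417e+00,  2.13309091e-01, -3.49778595e-02,  1.32348849e+00,
       -1.55604192e-05,  1.57078370e+00]), 'qd': array([ 0.00053166, -0.00187667, -0.00048256, -0.00107783, -0.00024305,
        0.00085412]), 'joint_efforts': array([ 2.18889058e-03, -6.87247252e+01,  4.87805843e+01,  1.22010265e-02,
        6.33414788e-05, -4.10670282e-05]), 'position': array([135.60891326, 480.97681627, 255.8718975 ]), 'tool_rot': array([-1.57177544e+00, -1.55480461e-05, -2.74789512e-01]), 'wrist_force': array([-0.1583156 , -1.23892039, -0.97431595]), 'ft_torque': array([-0.06260197,  0.02696   ,  0.02608545]), 'opening': 85.49819197184867}
```

View pics/scene0.png

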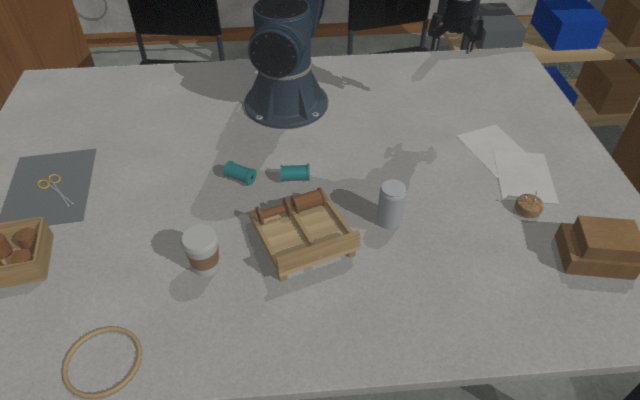

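View pics/top0.png

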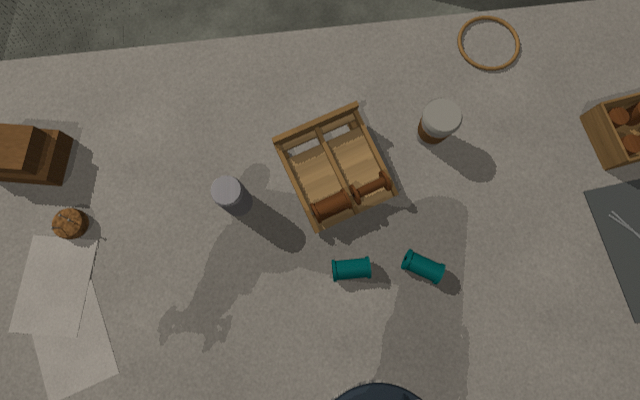

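Top view: the candidates are the brown thick spool at (333,205), the brown slim-waisted one at (372,187), and the turquoise look-alikes at (351,269) and (424,266). I choose (333,205). The stop is at the top edge, (315,120), and the open foot faces the robot. Next is a close crop to check this and pick out the rack corners.

Run:
```python
import cv2
i=cv2.imread("pics/top0.png")[95:240,260:410]
i=cv2.convertScaleAbs(i,alpha=1.4,beta=10)
i=cv2.resize(i,None,fx=4,fy=4,interpolation=cv2.INTER_CUBIC)
for k in range(0,150,20):
    cv2.putText(i,str(260+k),(k*4,10),0,.35,(0,255,255),1); cv2.line(i,(k*4,12),(k*4,18),(0,255,255),1)
    cv2.putText(i,str(95+k),(0,k*4+4),0,.35,(0,255,255),1)
cv2.imwrite("pics/crop0.png",i)
```

```text
(no output)
```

View pics/crop0.png

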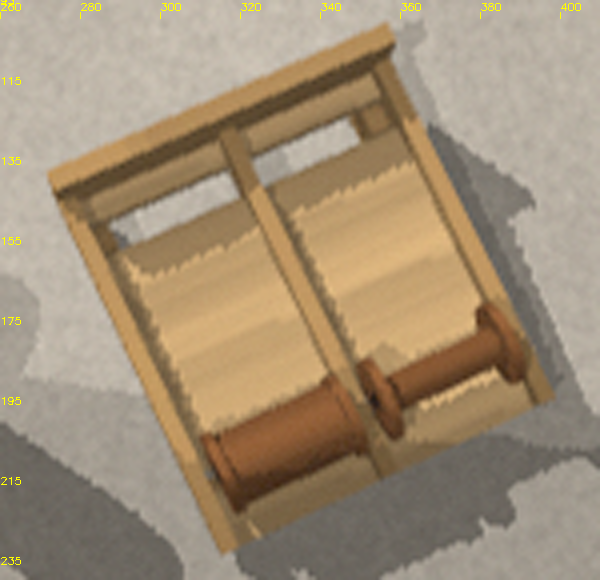

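The crop confirms it: the thick-cored spool is in the left (+y) lane with its middle near (332,206), and the slim-waisted one is in the right lane at (372,187). Next I fit the rack pose from its corners.

```bash
cat > h.py <<'E'
import numpy as np, cv2
from scipy.spatial.transform import Rotation as R
from scipy.optimize import least_squares
def proj(s,P):
    c=R.from_euler('xyz',s["orientation"]).inv().apply(np.atleast_2d(P)-s["position"])
    return np.c_[s["cx"]+s["fx"]*c[:,0]/-c[:,2], s["cy"]-s["fy"]*c[:,1]/-c[:,2]]
def back(s,uv,z):
    uv=np.atleast_2d(uv); d=np.c_[(uv[:,0]-s["cx"])/s["fx"],-(uv[:,1]-s["cy"])/s["fy"],-np.ones(len(uv))]
    d=R.from_euler('xyz',s["orientation"]).apply(d)
    return s["position"]+d*((z-s["position"][2])/d[:,2])[:,None]
def world(p,P):
    return R.from_euler('z',p[2]).apply(np.atleast_2d(P))+[p[0],p[1],0]
def fit(s,P,uv,p0):
    r=least_squares(lambda p:(proj(s,world(p,P))-uv).ravel(),p0,loss='soft_l1',x_scale=[100,100,1]); return r.x,(proj(s,world(r.x,P))-uv)
E
python3 - <<'E'
from cell import env
from h import *
s=env.snapshot("top")
P=np.array([[-112,103,35],[-112,-103,35],[107,103,88],[107,-103,88],[94,103,86],[94,-103,86],[-77.3,49,48.9]],float)
uv=np.array([[315.5,233],[398.2,195],[272,138.7],[357,100.5],[274.3,143.8],[358.7,106.3],[332,206.5]])
p,r=fit(s,P,uv,[450,80,0.3]); print(p,r.round(1).tolist())
sc=env.snapshot("scene")
print("scene proj spool,slim",proj(sc,world(p,[[-77.3,49,48.9],[-77.3,-49,48.9],[-112,103,35]])))
print("can top",back(s,[228,189],120),"cup top",back(s,[441,117],112),"turq",back(s,[[351,269],[424,266]],24))
print("spool",world(p,[-77.3,49,48.9]))
tgt=world(p,[-118,49,190])[0]
print(tgt,env.ik(tgt,[-np.pi/2,0,p[2]]))
c=R.from_euler('z',-p[2])
for q in ([*back(s,[228,189],120)[0]],[*back(s,[441,117],112)[0]],[*back(s,[351,269],24)[0]]): print("rackframe",c.apply(np.array(q)-[p[0],p[1],0]))
E
```

```text
[5.98136275e+02 1.33016145e+01 3.26993596e-01] [[-0.0, -0.1], [0.6, -1.6], [-0.3, -0.2], [-0.1, 0.5], [-0.0, 0.2], [0.8, -0.0], [-1.0, 0.6]]
scene proj spool,slim [[306.66898056 198.42746179]
 [271.18419361 209.40790903]
 [320.23380642 187.98328178]]
can top [[555.64258708 238.27104175 120.        ]] cup top [[ 662.31510275 -217.5704451   112.        ]] turq [[ 373.4380006     7.56183714   24.        ]
 [ 361.01475118 -150.51463151   24.        ]]
spool [[509.19355466  34.87665808  48.9       ]]
[470.65015524  21.80392459 190.        ] [ 0.04629414  0.17730735 -0.24751489  1.14597408  0.         -0.28069945]
rackframe [ 32.01754743 226.6976695  120.        ]
rackframe [ -13.37736392 -239.25274498  112.        ]
rackframe [-214.63562453   66.73685809   24.        ]
```

Run:
```python
from cell import env
from h import *
p=np.array([598.1,13.3,0.327]); o=[-np.pi/2,0,p[2]]
print(env.ik(world(p,[45,49,75])[0],o))
env.reach(world(p,[-145,49,200])[0],o)
env.grip(26,20)
st=env.sense(); print(st["clock"],st["position"],st["opening"],st["wrist_force"])
s=env.snapshot("wrist"); cv2.imwrite("pics/w1.png",s["color"][:,:,::-1])
np.save("w1.npy",{k:v for k,v in s.items() if k!="color"},allow_pickle=True)
print(proj(s,world(p,[[-77.3,49,48.9],[-77.3,9,48.9],[-77.3,89,48.9],[-112,103,35]])))
i=env.snapshot("top")
cv2.imwrite("pics/t1.png",cv2.resize(i["color"][95:295,240:440,::-1],None,fx=3,fy=3))
```

```text
[ 0.1181045   0.56364958  0.01334496  1.0204917   0.         -0.2088955 ]
2.8333 [445.06059569  13.13224038 200.00008186] 25.61833649909814 [-0.64975905 -0.27548764  0.29152967]
[[315.72654654 259.76060638]
 [275.09597064 259.76363338]
 [356.35432534 259.7575796 ]
 [370.22378405 221.7216206 ]]
```

View pics/w1.png

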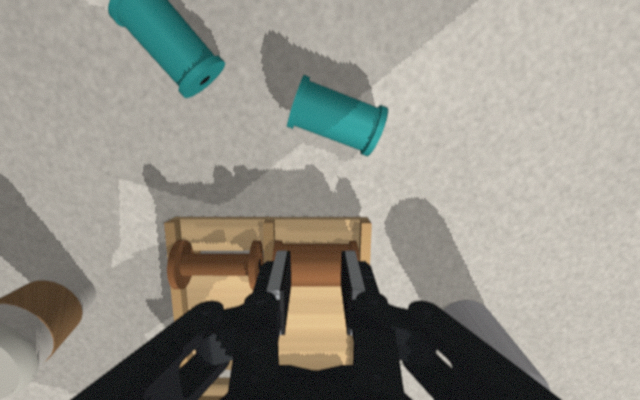

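The wrist view shows the thick spool centred at (315,262), within about 1–2 px of the prediction, so the pose is good. I descend behind the foot and push with both fingertips.

Run:
```python
from cell import env
from h import *
p=np.array([598.1,13.3,0.327]); t=np.tan(np.radians(7))
T=lambda x:world(p,[x,49,58+(x+109)*t])[0]
def rep(n):
    s=env.sense(); q=R.from_euler('z',-p[2]).apply(s["position"]-[p[0],p[1],0])
    print(n,round(s["clock"],2),q.round(1),R.from_euler('z',-p[2]).apply(s["wrist_force"]).round(2))
env.move_l(T(-145)); rep("down")
env.move_l(T(-117),feed=60); rep("near")
env.move_l(T(-60),feed=22); rep("mid")
i=env.snapshot("top"); cv2.imwrite("pics/t2.png",cv2.resize(i["color"][95:245,240:440,::-1],None,fx=4,fy=4))
w=env.snapshot("wrist")["color"][:,:,::-1]; cv2.imwrite("pics/w2.png",w)
```

```text
down 4.06 [-144.5   48.9   54.2] [-0.1   0.04  0.22]
near 4.67 [-117.1   49.1   56.8] [ 0.43 -1.67  0.04]
mid 7.43 [-60.1  49.   64. ] [0.93 1.42 0.18]
```

View pics/w2.png

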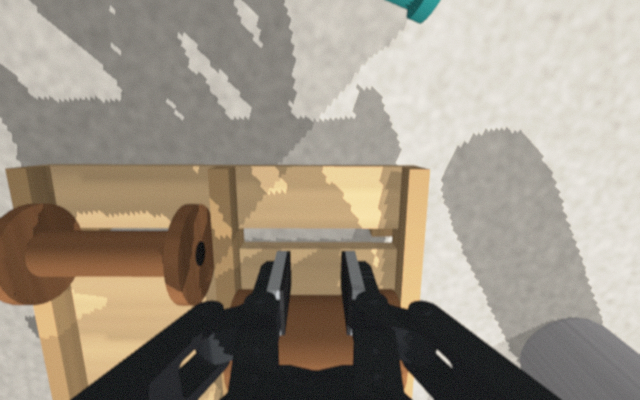

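The spool is out of its slot and held in front of both fingertips (core at (315,330)). The slim one is still in place at (105,255). I continue up.

Run:
```python
from cell import env
from h import *
p=np.array([598.1,13.3,0.327]); t=np.tan(np.radians(7))
T=lambda x:world(p,[x,49,58+(x+109)*t])[0]
def rep(n):
    s=env.sense(); q=R.from_euler('z',-p[2]).apply(s["position"]-[p[0],p[1],0])
    print(n,round(s["clock"],2),q.round(1),R.from_euler('z',-p[2]).apply(s["wrist_force"]).round(2))
env.move_l(T(35),feed=22); rep("up")
i=env.snapshot("top"); cv2.imwrite("pics/t3.png",cv2.resize(i["color"][95:245,240:440,::-1],None,fx=4,fy=4))
s=env.snapshot("scene"); print(proj(s,world(p,[[71.8,49,65.8],[71.8,9,65.8],[71.8,89,65.8],[71.8,49,89.8]])))
a=cv2.resize(s["color"][170:290,220:380,::-1],None,fx=5,fy=5)
cv2.imwrite("pics/s3.png",a)
```

```text
up 12.03 [35.  49.  75.7] [-0.13 -0.96 -1.23]
[[330.83498812 233.93814852]
 [315.47082593 239.0852229 ]
 [345.92349144 228.8834213 ]
 [331.0192668  227.23960711]]
```

View pics/s3.png

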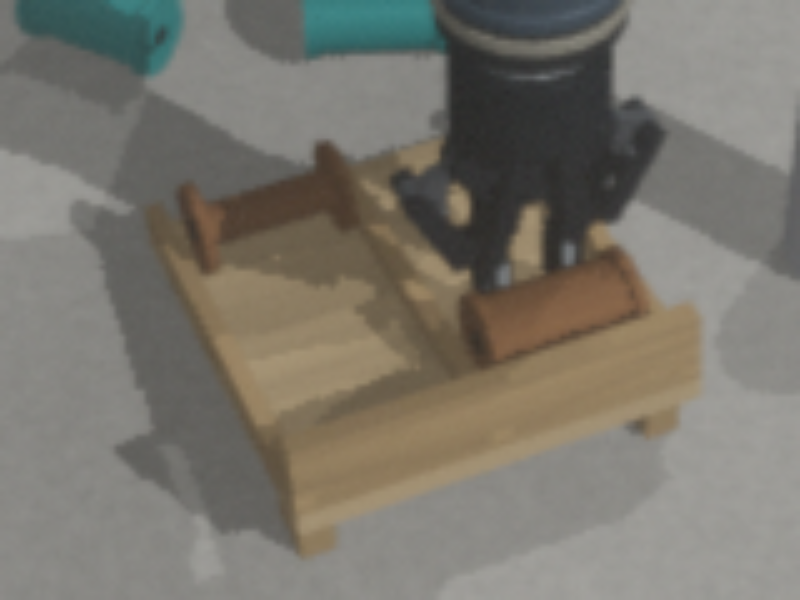

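The spool is near the stop, centred at about (331,231) against (331,234) predicted for the seat, so it may be a few mm short. I nudge it a little further and compare before and after.

Run:
```python
from cell import env
from h import *
p=np.array([598.1,13.3,0.327]); t=np.tan(np.radians(7))
T=lambda x:world(p,[x,49,58+(x+109)*t])[0]
s=env.snapshot("scene"); a0=s["color"][170:290,220:380,::-1]
print(proj(s,world(p,[[60,49,66.4],[66,49,67.1],[71.8,49,65.8]])))
for x in (37,39,40.5):
    hit=env.move_l(T(x),feed=8,max_force=5); q=env.sense(); print(x,hit,round(q["clock"],2),R.from_euler('z',-p[2]).apply(q["wrist_force"]).round(2))
s=env.snapshot("scene"); a1=s["color"][170:290,220:380,::-1]
c=np.hstack([a0[40:80,80:150],a1[40:80,80:150]])
cv2.imwrite("pics/s4.png",cv2.resize(c,None,fx=5.5,fy=5.5,interpolation=cv2.INTER_CUBIC))
```

```text
[[328.77980346 230.36596175]
 [329.82880464 231.90006611]
 [330.83498812 233.93814852]]
37 False 12.58 [-0.28 -0.11 -0.7 ]
39 False 12.98 [-0.17  0.07  0.  ]
40.5 False 13.32 [-0.73  0.34  0.73]
```

View pics/s4.png

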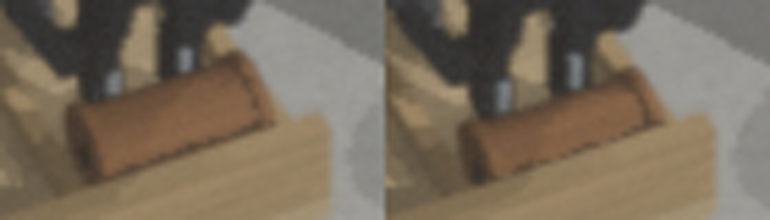

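After the nudge the spool sits about 3 px lower and close against the stop, which means it dropped in. I back off slowly, lift and verify.

Run:
```python
from cell import env
from h import *
p=np.array([598.1,13.3,0.327]); t=np.tan(np.radians(7))
T=lambda x:world(p,[x,49,58+(x+109)*t])[0]
env.move_l(T(10),feed=30)
env.move_l(world(p,[10,49,190])[0],feed=120)
env.reach(world(p,[-150,49,260])[0],[-np.pi/2,0,p[2]])
env.wait(.5); print(env.sense()["clock"])
s=env.snapshot("scene"); a=s["color"][170:290,220:380,::-1]
u=env.snapshot("top"); b=u["color"][85:245,210:470,::-1]
print(proj(s,world(p,[71.8,49,65.8])),proj(u,world(p,[[71.8,49,65.8],[-77.3,-49,48.9]])))
a=cv2.resize(a,None,fx=3,fy=3); b=cv2.resize(b,None,fx=0,fy=0,dsize=(416,256)) 
c=np.zeros((360,900,3),np.uint8); c[:,:480]=a; c[:256,480:896]=b
cv2.imwrite("pics/f.png",c[:,:800])
```

```text
16.9083
[[330.83498812 233.93814852]] [[301.8157931  146.04136065]
 [371.03160087 188.36397913]]Traceback (most recent call last):
  File "<stdin>", line 12, in <module>
cv2.error: OpenCV(4.12.0) :-1: error: (-5:Bad argument) in function 'resize'
> Overload resolution failed:
>  - argument for resize() given by name ('dsize') and position (2)
>  - argument for resize() given by name ('dsize') and position (2)
```

Run:
```python
from cell import env
import cv2,numpy as np
a=env.snapshot("scene")["color"][170:290,220:380,::-1]
b=env.snapshot("top")["color"][85:245,220:400,::-1]
c=np.zeros((400,800,3),np.uint8); c[:300,:400]=cv2.resize(a,(400,300)); c[:356,400:]=cv2.resize(b,(400,356))
cv2.imwrite("pics/f.png",c)
```

```text
(no output)
```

View pics/f.png

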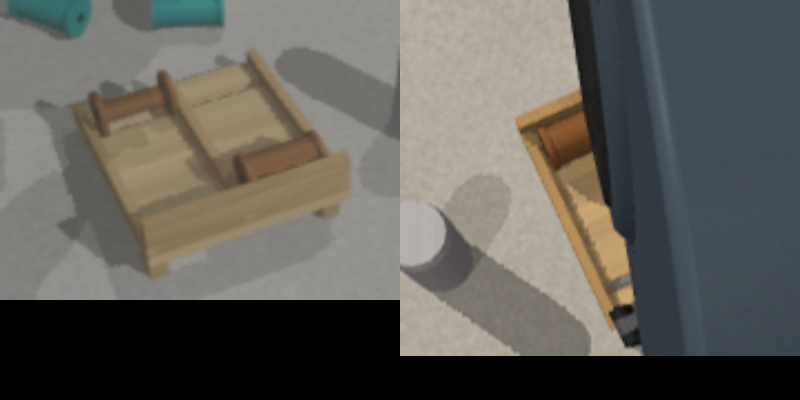

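The thick spool rests at the stop with the arm clear (left picture, (280,160)), the slim spool is in its lower slot (135,105), and the can has not moved. Handing in.

Run:
```python
from cell import env
print(env.sense()["clock"]); env.hand_in()
```

```text
17.1083
the job is handed in; nothing more can be done
```

The thick-cored spool is in the upper slot of its lane, at the stop, and the job was handed in at 17.1 s of the 40 s limit. I rolled it up the left lane with two spread fingertips behind its core, at a mean of about 22 mm/s. The highest wrist force I read was about 2 N, and nothing was picked up.

- **First stop:** the first push ended a few millimetres short, about 3 px high in the scene view. A slow 5.5 mm nudge brought the spool about 3 px down, close against the stop, and it stayed there after I backed off and lifted clear.
- **Other objects:** the last scene picture shows the slim-waisted spool still in its lower slot. The can looks unmoved in the top view.
- **Not checked:** the arm hid part of the final top view, so I judged the seating from the scene camera alone. The cup was outside the last crops and I did not look at it again; the arm's path stayed well away from it.

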